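Zero the dial gauge and wedge up the low end of a board on the planer sled

TASK

One end of the board on the planer sled sits low: with the board still down on its battens, turn the dial gauge's bezel until its zero arrow meets the pointer, and let go of it. Then lay the wedge flat on the sled and push it, thin edge first, under the middle of the board's overhanging end until the board just lifts off the front batten and the dial reads about 2 mm, the board staying against its stop. Finish holding the wedge there, gripped and carrying the board, with your hand off the board and the other things on the bench left alone.

Things in the scene. Friction and masses are not known exactly. Their poses are not given: they have to be found in the camera images.
- sled: planer sled fixed to the bench: plywood base 470 x 140 mm, top 18 mm above the bench. Origin on the bench under it; x along it towards the end stop (base from x = -250 to +220 mm), y across, z up. Cross battens, 8 mm thick, 20 mm wide, lie on it at x = -5 mm (front) and +165 mm (rear). The stop, 35 mm high, has its face at x = +201 mm. The other end is open: the wedge goes in there.
- front_batten: the dark batten under the front part of the board, 20 x 130 x 8 mm, fixed across the sled; origin at the centre of its underside, on the sled's base
- board: sawn hardwood board, loose, 300 x 80 x 42 mm, 0.6 to 0.8 kg; origin at the centre of its underside; x along it towards the stop, which it touches within 1 mm. It lies on the two battens, underside 8 mm above the sled's base, and overhangs the front batten by 85 mm; when its overhanging end is wedged up it pivots on the rear batten, the gauge's spindle rising about 0.65 mm for 1 mm at the end.
- board_end (a point): middle of the lower edge of the board's overhanging end: where the wedge goes under
- wedge: plain hardwood wedge, loose, 45 g, lying flat on the bench to the right or to the left of the sled; 120 mm long, 34 mm wide with parallel sides, 23 mm high at the heel, 3 mm at the toe (1 mm in 6 mm); origin at the centre of its underside; x points to the thin toe (toe at x = +60 mm, heel at -60 mm). Take it across its sides near the heel.
- wedge_toe (a point): middle of the wedge's thin edge, at its underside
- gauge: dial gauge on a weighted stand fixed beside the sled; origin on the bench under the stand's base (55 x 60 mm), y axis towards the spindle, 115 mm away. The stand's level rod (top at 100 mm above the bench) holds the gauge, dial looking up; column top at 114 mm. The case under the bezel is 49 mm across, 108 to 124 mm high. The spindle rests with about 1 N on the board's top above the front batten.
- bezel: the gauge's bezel: dark knurled ring 56 mm across, 13 mm high, carrying the white dial face; origin on its vertical axis at the ring's underside, 124 mm above the bench (ring's top at 137 mm, the highest part of the gauge). It turns about z both ways with light friction (0.03 N m) and stays where it is left.
- zero_mark (a point): tip of the black arrow on the dial face that marks zero, 17 mm from the bezel's axis; turns with the bezel. A bar follows every 1 mm and a dot every 0.5 mm round the dial.
- pointer_tip (a point): tip of the gauge's black pointer, 17 mm from the bezel's axis, at the dial face. One full turn is 10 mm of spindle travel (36 degrees a millimetre); it turns clockwise from above as the board rises. It stands still when the bezel is turned. At the start it lies 0.5 to 1.35 rad clockwise of the zero arrow.
- packer: bystander: flat wooden packer 120 x 34 x 12 mm, no taper, lying on the other side of the sled from the wedge
- top_a: bystander: dark turned spinning top, 72 mm across, 66 mm high, standing
- top_b: bystander: brown turned spinning top, 60 mm across, 58 mm high, standing
- top_c: bystander: pale turned spinning top, 48 mm across, 50 mm high, standing
- hex_blank: bystander: hexagonal glued-up wooden blank, 60 mm across, 60 mm high
- glue: bystander: white glue bottle, 52 mm thick, 120 mm high

How it is judged:
On the way, in this order (a step that is already met when the one before it is completed fails the run):
1. the bezel stands with its zero at the pointer (within a quarter of a millimetre on the dial), released, with the board still resting on the front batten (horizontal distance between pointer_tip and zero_mark below 0.0027 m and contact force between anything else and bezel below 0.2 N and contact force between board and front_batten above 1 N), for 0.3 s.
2. the wedge carries the board's end, off the front batten (contact force between board and front_batten below 0.3 N and contact force between wedge and board above 1 N), for 0.1 s.
At the end, for the whole second after the job is handed in: Board end off the front batten (under 0.3 N), carried by the wedge (over 1 N), which lies on the sled, toe under the end within 35 mm of mid; dial reads 2 +-0.8 mm; fingers hold the wedge (over 2 N), not the board; board at rest, within 8 mm of the stop, 12 mm sideways and 0.1 rad (all of step 2 and contact force between wedge and sled above 1 N and horizontal distance between pointer_tip and zero_mark between 0.0125 and 0.026 m and contact force between the fingers and wedge above 2 N and contact force between each of the arm, the fingers and board below 0.3 N and linear speed of each of board, wedge below 0.01 m/s and x of board in the frame of sled above 0.042 m and y of board in the frame of sled between -0.012 and 0.012 m and angle between the x axis of board and the x axis of sled, either way round below 0.1 rad and x of wedge_toe in the frame of sled above -0.095 m and x of wedge in the frame of sled below -0.08 m and y of wedge_toe in the frame of sled between -0.035 and 0.035 m); the arm keeps its last pose, push and grip.
It fails at once if a bystander (packer, top, hexagonal blank or glue bottle) is moved more than 40 mm (distance of any of packer, top_a, top_b, top_c, hex_blank, glue from where it was at the start of the episode above 0.04 m).
It also fails if it takes over 61 s, if anything falls off the work surface, if the arm or the gripper's body presses on something with over 40 N, if the wrist force passes 120 N, or if a joint passes its speed limit or range.

ROBOT

A 6-joint arm with a two-finger parallel gripper is mounted at the origin on the work surface. World frame = base frame: x ahead of the robot, y to its left, z up, the work surface at z = 0. Lengths are in m, angles in rad, forces in N, time in s.
With the tool pointing down it reaches from about 0.25 to 0.775 m from the base axis. Payload 4 kg.
Tool frame: the origin (TCP) lies on the centre line of the jaws, within the pads' length; the fingertips stand 17 mm ahead of it and the grasp point (between the pads) lies 2 mm behind it; z points along the fingers, y is the line along which they close (so a half turn about z gives the same grasp; the last joint's range is limited). The gripper opens to 94 mm and grips with 3 to 60 N. Pads are 16 mm wide; open, the fingers measure 119 mm over their backs; the gripper's body (75 mm by 177 mm) begins 78 mm behind the grasp point.
Start: joints at [-1.341, 0.087, 1.371, -0, 1.684, -0.103], TCP at [0.18, -0.52, 0.223] pointing down, gripper open.
Joint ranges: [-3.1, 3.1], [-0.76, 2.03], [0.27, 2.55], [-1.08, 4.22], [0.17, 2.65], [-2.57, 2.57]. Speed limits (rad/s): [2.79, 2.79, 3.14, 3.14, 3.14, 3.14].

INTERFACE

Orientations are given as a unit quaternion [w, x, y, z].
In Python, from station import ctrl gives the robot as it stands. The module is installed in compiled form; this text tells all that it offers.
- The arm moves only by the tool servo_tool, never from a script. Its argument "commands" is a list of rows, each a list of 7 numbers: the turn, a rotation vector about the tool's x, y, z in degrees, then the shift along the tool's x, y, z in mm, then the closure, from 0 (fully open) to 1 (shut). In form: [[rx, ry, rz, tx, ty, tz, hand], ...]. A call has 1 to 20 rows; each row shifts and turns the commanded pose from where the row before left it, along the tool's axes as they then stand; what a row does not reach is not made up. A row lasts 1/8 s, in which the tool goes at most 62.5 mm and 10.7 degrees, less where a joint would pass 70% of its speed; a pose out of reach is approached as far as the arm can. A call is refused whole if a number of a shift passes 62.5 or a number of a turn 10.7, either way. A call with a gripper value outside its range is refused whole. The fingers move at their own pace and stop on an object; the grip force is fixed at half the most. Time passes only in rows, so rows that do not move let the fingers close. It gives the time, the measured TCP pose, the force, the opening and the grip force at its end, in the units of the state.
- ctrl.read_state(): the state, without advancing time (a new reading comes with each control period).
- ctrl.grab_frame(name): name is "scene" or "top" or "wrist"; returns the picture (384x512x3 uint8, red, green, blue); there is no depth.
- ctrl.get_calibration(name): a dict with "fx", "fy", "cx", "cy" (pixels), "world_from_camera" (4x4, takes a point from camera to world coordinates); the wrist camera has in their place "T_tool_cam" (4x4, takes a point from camera to tool coordinates, whose origin is the TCP and whose axes are the flange's). Camera axes: x right, y down, z forward; pixel columns grow to the right and rows downward; lengths in m; the calibration is good to about 2 mm. A picture is of the moment at which its call begins: read the wrist's pose just before it. get_calibration takes no time and is no camera call.
- ctrl.job_done(): hands the job in; it is judged then, once.
The state is a dict: "clock": time; "joints": joint angles; "joint_velocities": joint speeds; "joint_efforts": joint torques, N m; "tool_pos": TCP position; "orientation": TCP orientation; "wrist_force": force on the tool from outside, world axes, zero at the start; "torque": the same for the moment, N m; "opening": opening from 0.0 (shut) to 1.0 (fully open); "grip_force": force on a finger pad.
Only numpy, scipy, OpenCV 4.12 (cv2) and the standard library are available. Lean on these libraries where they do the work, as an engineer would, in place of code of your own. Each camera call takes 0.05 s, during which the arm holds its last target. There are 200 camera calls.

## Working session

There is one attempt and no reset: what is moved stays moved. The work goes in short steps, Python scripts to look and compute and a tool call to move; the robot and the scene stay as the last step left them, time stands still between calls to the robot, and variables do not carry over. Pictures are saved under pics/ and viewed, at most 10 in all, crops included, and the job is handed in when it is done.

Besides the shell and the picture viewer there is one more tool, called after ">>>" by a JSON object that holds its "op" and its "data". servo_tool: Moves the arm, as the interface text tells. Its arguments: {"type":"object","properties":{"commands":{"type":"array","items":{"type":"array","items":{"type":"number"}}}},"required":["commands"]}

```bash
mkdir -p pics; cat > h.py <<'E'
import numpy as np, cv2
from scipy.spatial.transform import Rotation as R
from station import ctrl
def tool():
    s=ctrl.read_state(); q=s["orientation"]; T=np.eye(4)
    T[:3,:3]=R.from_quat([q[1],q[2],q[3],q[0]]).as_matrix(); T[:3,3]=s["tool_pos"]; return T
def grab(n,f=None):
    c=ctrl.get_calibration(n)
    W=tool()@np.array(c["T_tool_cam"]) if n=="wrist" else np.array(c["world_from_camera"])
    im=cv2.cvtColor(ctrl.grab_frame(n),cv2.COLOR_RGB2BGR)
    if f: cv2.imwrite(f,im)
    return im,c,W
def ray(c,W,uv,z):
    d=W[:3,:3]@np.array([(uv[0]-c["cx"])/c["fx"],(uv[1]-c["cy"])/c["fy"],1]); o=W[:3,3]
    return o+d*(z-o[2])/d[2]
def proj(c,W,p):
    q=W[:3,:3].T@(np.array(p)-W[:3,3]); return np.array([c["fx"]*q[0]/q[2]+c["cx"],c["fy"]*q[1]/q[2]+c["cy"]])
E
python3 - <<'E'
from h import *
ims=[]
for n in("scene","top","wrist"):
    im,c,W=grab(n,f"pics/{n}0.png"); print(n,c["fx"],c["cx"],c["cy"]); print(W.round(3)); np.savez(f"{n}0.npz",W=W)
s=ctrl.read_state(); print(s); print(tool().round(3))
E
```

```text
scene 355.01729307113544 254.10454784155712 189.0011893644795
[[ 0.417  0.632 -0.653  1.274]
 [ 0.909 -0.289  0.3   -0.263]
 [ 0.    -0.719 -0.695  0.848]
 [ 0.     0.     0.     1.   ]]
top 496.75801650920886 260.9373183943073 191.84790191669674
[[ 0.03  -0.998  0.054  0.494]
 [-0.999 -0.031 -0.009  0.055]
 [ 0.01  -0.054 -0.999  1.607]
 [ 0.     0.     0.     1.   ]]
wrist 292.33998958800737 255.80275101668204 194.64519377961327
[[ 0.327 -0.908 -0.262  0.255]
 [-0.945 -0.315 -0.088 -0.493]
 [-0.002  0.276 -0.961  0.384]
 [ 0.     0.     0.     1.   ]]
{'clock': 0.15, 'joints': array([-1.34109540e+00,  8.77850317e-02,  1.37187232e+00, -1.32413368e-05,
        1.68358898e+00, -1.03107001e-01]), 'joint_velocities': array([ 0.00100705, -0.00050479, -0.00560169, -0.00118274, -0.00150407,
        0.00127877]), 'joint_efforts': array([ 1.43928180e-03, -3.40642834e+01, -3.02793109e+01,  7.17812637e-02,
        3.05296329e-02, -1.20500254e-04]), 'tool_pos': array([ 0.17958482, -0.51945293,  0.22159078]), 'orientation': array([-8.24768096e-04,  9.86186564e-01,  1.65636280e-01, -5.88675639e-05]), 'wrist_force': array([ 0.09346311, -0.38197876, -0.29572062]), 'torque': array([ 0.060434  ,  0.00313354, -0.01418791]), 'grip_force': 0.0, 'opening': 1.0027178880126864}
[[ 0.945  0.327 -0.     0.18 ]
 [ 0.327 -0.945  0.002 -0.519]
 [ 0.    -0.002 -1.     0.222]
 [ 0.     0.     0.     1.   ]]
```

```bash
python3 -c "
import cv2
a=cv2.imread('pics/top0.png');cv2.imwrite('pics/top0b.png',cv2.resize(a,(800,600),interpolation=cv2.INTER_CUBIC))"
```

```text
(no output)
```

View pics/top0b.png

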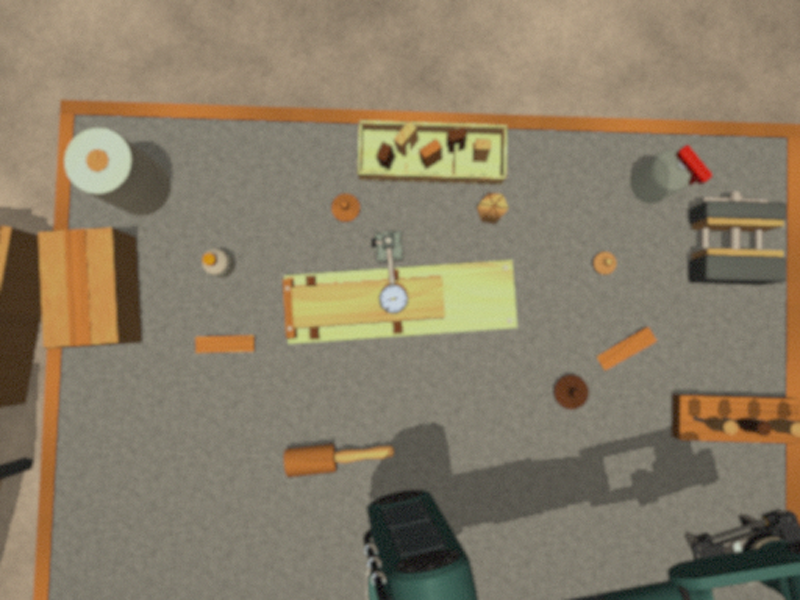

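View pics/scene0.png

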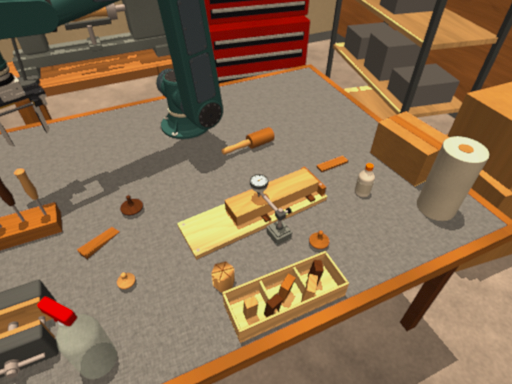

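The top view shows the sled from (285,308) to (515,295) in the 800x600 image, with its stop on the left (+y). The dial is at (393,298). The wedge candidates are (225,343) and (627,347). Next I'll take close crops to tell wedge from packer, and measure the sled corners.

```bash
python3 - <<'E'
from h import *
s=cv2.imread('pics/scene0.png');t=cv2.imread('pics/top0.png')
def cr(i,u,v,w=30):return cv2.resize(i[v-w:v+w,u-w:u+w],(266,266),interpolation=cv2.INTER_CUBIC)
cv2.imwrite('pics/crops.png',np.vstack([np.hstack([cr(s,98,242),cr(s,333,163),cr(s,259,182,20)]),np.hstack([cr(t,401,222),cr(t,144,219),cr(t,251,191,20)])]))
c=ctrl.get_calibration("top");W=np.array(c["world_from_camera"])
h=cv2.cvtColor(t,cv2.COLOR_BGR2HSV)
def comp(m,u,v):
    n,l=cv2.connectedComponents(m.astype(np.uint8));k=l[v,u];return (l==k).astype(np.uint8)
# blocks, orange
o=(h[...,0]<18)&(h[...,1]>110)&(h[...,2]>90)
for u,v in((401,222),(144,219)):
    m=comp(o,u,v);cn=max(cv2.findContours(m,0,1)[0],key=cv2.contourArea)
    r=cv2.minAreaRect(cn);b=cv2.boxPoints(r);print(r,m.sum());print(np.array([ray(c,W,p,.012)[:2] for p in b]).round(4),ray(c,W,r[0],.012).round(4))
print('hsv',h[185,310],h[191,200],h[222,401])
y=(h[...,0]>22)&(h[...,0]<40)&(h[...,1]>60)&(h[...,2]>140)
m=comp(y,310,185);cn=max(cv2.findContours(m,0,1)[0],key=cv2.contourArea)
r=cv2.minAreaRect(cn);b=cv2.boxPoints(r);print(r,m.sum());print(np.array([ray(c,W,p,.018)[:2] for p in b]).round(4))
E
```

```text
((400.53082275390625, 222.55384826660156), (11.65926456451416, 38.8228645324707), 60.2551155090332) 441
[[ 0.4787 -0.347 ]
 [ 0.5438 -0.4547]
 [ 0.5118 -0.4738]
 [ 0.4469 -0.3661]] [ 0.4953 -0.4103  0.012 ]
((143.48641967773438, 219.66050720214844), (10.711435317993164, 37.370121002197266), 87.70938873291016) 403
[[0.4927 0.4746]
 [0.501  0.3557]
 [0.4669 0.3529]
 [0.4586 0.4717]] [0.4798 0.4137 0.012 ]
hsv [ 34  81 210] [ 23 123 199] [ 13 179 197]
((256.0041198730469, 192.6815185546875), (44.990257263183594, 147.44691467285156), 85.84036254882812) 5505
[[ 0.6242  0.2991]
 [ 0.6733 -0.1716]
 [ 0.5294 -0.1854]
 [ 0.4812  0.2831]]
```

View pics/crops.png

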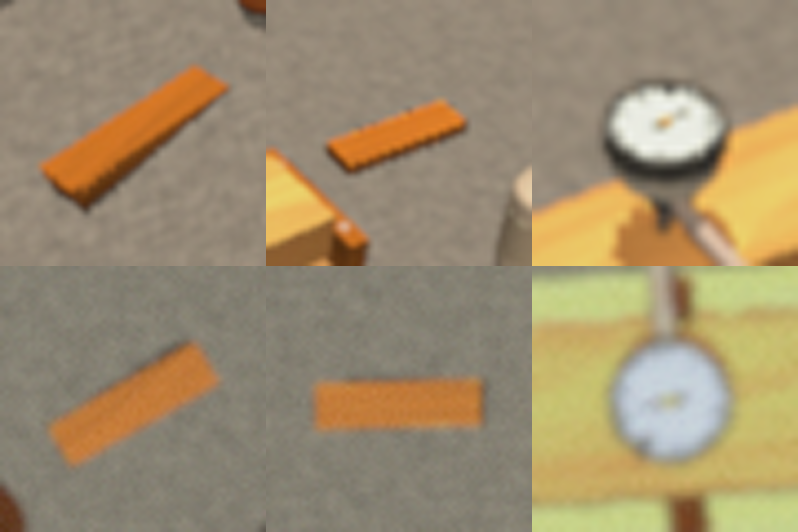

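The scene crops show that the block at world y≈-0.41 is tapered, with its thick end lower-left at about (0.53,-0.46). That one is the wedge, and the other is a flat packer. The dial is at about (0.576,0.070) and the sled yaw is about 95.9°. I'll turn the tool to the sled's yaw and go above the dial.

>>> {"op": "servo_tool", "data": {"commands": [[0,0,-9.6,0,0,0,0],[0,0,-9.6,0,0,0,0],[0,0,-9.6,0,0,0,0],[0,0,-9.6,0,0,0,0],[0,0,-9.6,0,0,0,0],[0,0,-9.6,0,0,0,0],[0,0,-9.6,0,0,0,0],[0,0,-9.6,0,0,0,0]]}}

```text
clock: 1.15
tool_pos: [0.1796, -0.5196, 0.222]
orientation: [-0.0, 0.668, 0.744, 0.0]
wrist_force: [-0.2, -0.8, 0.9]
opening: 0.999
grip_force: 0.0
```

>>> {"op": "servo_tool", "data": {"commands": [[0,0,0,36,30,0,0],[0,0,0,36,30,0,0],[0,0,0,36,30,0,0],[0,0,0,36,30,0,0],[0,0,0,36,30,0,0],[0,0,0,36,30,0,0],[0,0,0,36,30,0,0],[0,0,0,36,30,0,0],[0,0,0,36,30,0,0],[0,0,0,36,30,0,0],[0,0,0,36,30,0,0],[0,0,0,36,30,0,0],[0,0,0,36,30,0,0],[0,0,0,36,30,0,0],[0,0,0,36,35,0,0],[0,0,0,0,0,0,0],[0,0,0,0,0,0,0]]}}

```text
clock: 3.28
tool_pos: [0.5766, 0.0635, 0.2219]
orientation: [-0.0, 0.67, 0.742, -0.001]
wrist_force: [-0.5, -1.1, -0.1]
opening: 1.001
grip_force: 0.0
```

```bash
python3 - <<'E'
from h import *
im,c,W=grab("wrist","pics/w1.png"); np.savez("w1.npz",W=W); T=tool();print(T.round(4), ctrl.read_state()["joints"].round(3),ctrl.read_state()["clock"])
p=proj(c,W,[.576,.070,.137]);print(p)
u,v=p.astype(int);a=im[max(v-60,0):v+60,u-80:u+80];cv2.imwrite("pics/w1c.png",cv2.resize(a,None,fx=5,fy=5,interpolation=cv2.INTER_CUBIC));print(u-80,max(v-60,0))
E
```

```text
[[-1.014e-01  9.948e-01 -8.000e-04  5.765e-01]
 [ 9.948e-01  1.014e-01 -7.000e-04  6.300e-02]
 [-6.000e-04 -8.000e-04 -1.000e+00  2.223e-01]
 [ 0.000e+00  0.000e+00  0.000e+00  1.000e+00]] [ 1.100e-02  1.550e-01  1.296e+00 -1.000e-03  1.691e+00 -9.000e-02] 3.325
[257.69033477 198.09246249]
177 138
```

View pics/w1c.png

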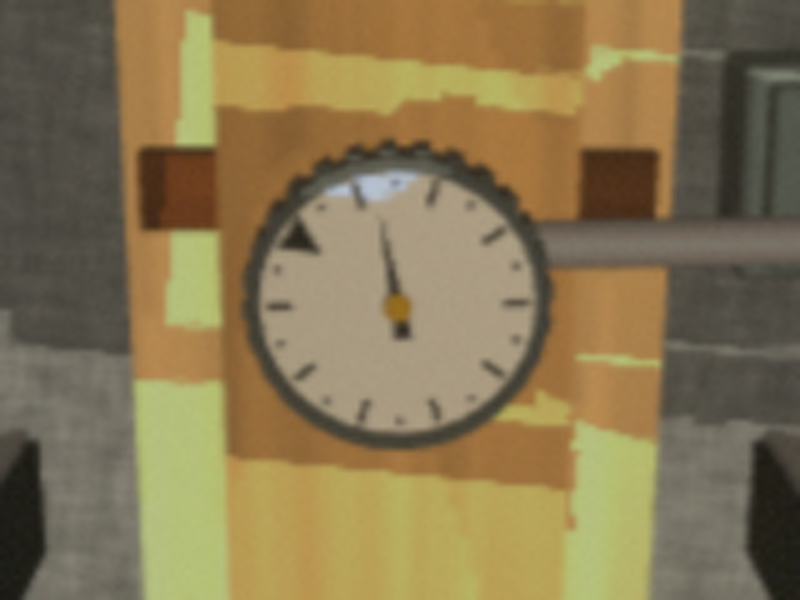

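The dial fills the crop. Its hub is at crop (397,306), the pointer tip at (382,222), and the arrow's inner tip at about (320,254). I'll cast those onto the face plane.

```bash
python3 - <<'E'
from h import *
c=ctrl.get_calibration("wrist");W=np.load("w1.npz")["W"]
f=lambda x,y,z=.134: ray(c,W,(177+x/5,138+y/5),z)
C=f(397,306);print(C)
for n,p in dict(ptr=(382,222),arrow=(320,254),arrc=(299,239),bar1=(278,306),bar2=(358,195),L=(243,300),R=(551,300),tailish=(402,335)).items():
    d=f(*p)-C;print(n,np.degrees(np.arctan2(d[1],d[0])).round(1),(np.hypot(d[0],d[1])*1e3).round(1))
d=C-tool()[:3,3];print("tool shift mm",(tool()[:3,:3].T@d*1e3).round(1))
E
```

```text
[0.57507053 0.06795424 0.134     ]
ptr 105.6 15.7
arrow 150.7 16.7
arrc 150.4 21.3
bar1 -174.1 21.3
bar2 114.5 21.4
L -176.4 27.5
R 8.2 27.5
tailish -74.7 5.5
tool shift mm [ 5.1 -0.9 88.3]
```

>>> {"op": "servo_tool", "data": {"commands": [[0,0,0,5,-1,10,0],[0,0,0,0,0,25,0],[0,0,0,0,0,25,0],[0,0,0,0,0,15,0],[0,0,0,0,0,7,0],[0,0,0,0,0,0,0],[0,0,0,0,0,0,1],[0,0,0,0,0,0,1],[0,0,0,0,0,0,1],[0,0,0,0,0,0,1],[0,0,0,0,0,0,1],[0,0,0,0,0,0,1]]}}

```text
clock: 4.82
tool_pos: [0.5762, 0.0688, 0.1407]
orientation: [0.001, 0.67, 0.742, 0.001]
wrist_force: [2.2, -0.9, 0.4]
opening: 0.587
grip_force: 30.0
```

```bash
python3 - <<'E'
from h import *
s=ctrl.read_state();print(s["opening"]*94,s["grip_force"],s["wrist_force"],s["torque"],s["tool_pos"])
E
```

```text
55.20433114755754 29.999998211860657 [ 2.23084277 -0.85576803  0.40555286] [ 0.0482951  -0.41412496  0.02347733] [0.57617122 0.06878873 0.14068561]
```

>>> {"op": "servo_tool", "data": {"commands": [[0,0,5,0,0,0,1],[0,0,8,0,0,0,1],[0,0,8,0,0,0,1],[0,0,8,0,0,0,1],[0,0,8,0,0,0,1],[0,0,8,0,0,0,1],[0,0,0,0,0,0,1],[0,0,0,0,0,0,1],[0,0,0,0,0,0,0],[0,0,0,0,0,0,0],[0,0,0,0,0,0,0],[0,0,0,0,0,0,0],[0,0,0,0,0,-20,0],[0,0,0,0,0,-30,0],[0,0,0,0,0,-30,0],[0,0,0,0,0,0,0],[0,0,0,0,0,0,0]]}}

```text
clock: 6.95
tool_pos: [0.5751, 0.0687, 0.2191]
orientation: [-0.0, 0.903, 0.429, -0.001]
wrist_force: [-0.6, -0.0, -0.1]
opening: 0.999
grip_force: 0.0
```

```bash
python3 - <<'E'
from h import *
im,c,W=grab("wrist","pics/w2.png"); np.savez("w2.npz",W=W); print(tool().round(4))
p=proj(c,W,[.5751,.068,.134]);print(p)
u,v=p.astype(int);a=im[v-40:v+40,u-40:u+40];cv2.imwrite("pics/w2c.png",cv2.resize(a,None,fx=7,fy=7,interpolation=cv2.INTER_CUBIC));print(u-40,v-40)
E
```

```text
[[ 6.311e-01  7.757e-01 -3.200e-03  5.748e-01]
 [ 7.757e-01 -6.311e-01 -2.000e-04  6.870e-02]
 [-2.200e-03 -2.400e-03 -1.000e+00  2.185e-01]
 [ 0.000e+00  0.000e+00  0.000e+00  1.000e+00]]
[257.70790999 204.46016003]
217 164
```

View pics/w2c.png

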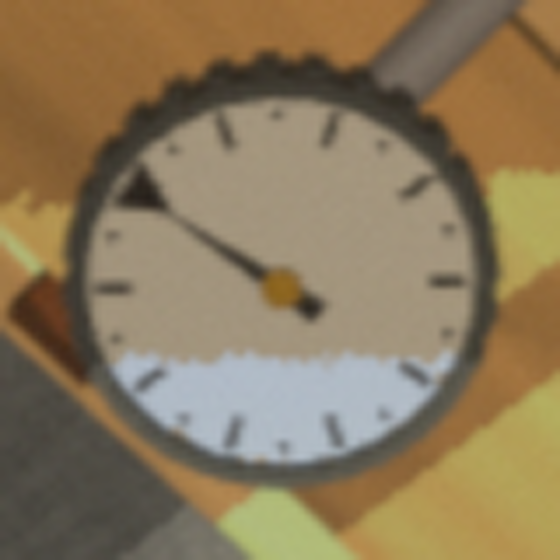

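The wrist crop shows the arrow's tip on the pointer, with hub (281,288), arrow (138,188), and pointer tail (315,311) all in line. The bezel is free. Next is the wedge.

>>> {"op": "servo_tool", "data": {"commands": [[0,0,-10,0,0,0,0],[0,0,-10,0,0,0,0],[0,0,-10,0,0,0,0],[0,0,-10,0,0,0,0],[0,0,-10,0,0,0,0],[0,0,-10,0,0,0,0],[0,0,-10,0,0,0,0],[0,0,0,-37,-31.5,0,0],[0,0,0,-37,-31.5,0,0],[0,0,0,-37,-31.5,0,0],[0,0,0,-37,-31.5,0,0],[0,0,0,-37,-31.5,0,0],[0,0,0,-37,-31.5,0,0],[0,0,0,-37,-31.5,0,0],[0,0,0,-37,-31.5,0,0],[0,0,0,-37,-31.5,0,0],[0,0,0,-37,-31.5,0,0],[0,0,0,0,0,0,0],[0,0,0,0,0,0,0]]}}

```text
clock: 9.38
tool_pos: [0.4947, -0.4097, 0.2187]
orientation: [-0.001, 0.494, 0.87, 0.001]
wrist_force: [0.4, -0.5, 0.1]
opening: 1.003
grip_force: 0.0
```

```bash
python3 - <<'E'
from h import *
im,c,W=grab("wrist","pics/w3.png"); np.savez("w3.npz",W=W); T=tool();print(T.round(4))
h=cv2.cvtColor(im,cv2.COLOR_BGR2HSV)
u,v=proj(c,W,[.495,-.410,.012]).astype(int);print(u,v,h[v,u])
o=((h[...,0]<20)&(h[...,1]>110)).astype(np.uint8)
n,l=cv2.connectedComponents(o);m=(l==l[v,u]).astype(np.uint8)
cn=max(cv2.findContours(m,0,1)[0],key=cv2.contourArea);r=cv2.minAreaRect(cn);print(r)
ap=cv2.approxPolyDP(cn,4,True)[:,0];print(ap.tolist())
for p in ap: print(p, *[ray(c,W,p,z)[:2].round(4) for z in(0,.003,.023)])
cv2.imwrite("pics/w3c.png",cv2.resize(im,(800,600)))
E
```

```text
[[-5.138e-01  8.579e-01 -1.200e-03  4.951e-01]
 [ 8.579e-01  5.138e-01  1.900e-03 -4.093e-01]
 [ 2.200e-03 -1.000e-04 -1.000e+00  2.194e-01]
 [ 0.000e+00  0.000e+00  0.000e+00  1.000e+00]]
256 177 [ 15 183 135]
((254.47679138183594, 176.97781372070312), (94.54376220703125, 26.947586059570312), 88.69805145263672)
[[241, 130], [243, 223], [266, 224], [266, 130]]
[241 130] [ 0.4476 -0.37  ] [ 0.4476 -0.3698] [ 0.4478 -0.3683]
[243 223] [ 0.5135 -0.4784] [ 0.513  -0.4773] [ 0.5098 -0.4701]
[266 224] [ 0.5418 -0.4632] [ 0.5411 -0.4622] [ 0.5364 -0.4558]
[266 130] [ 0.4749 -0.3537] [ 0.4748 -0.3536] [ 0.4735 -0.3529]
```

View pics/w3c.png

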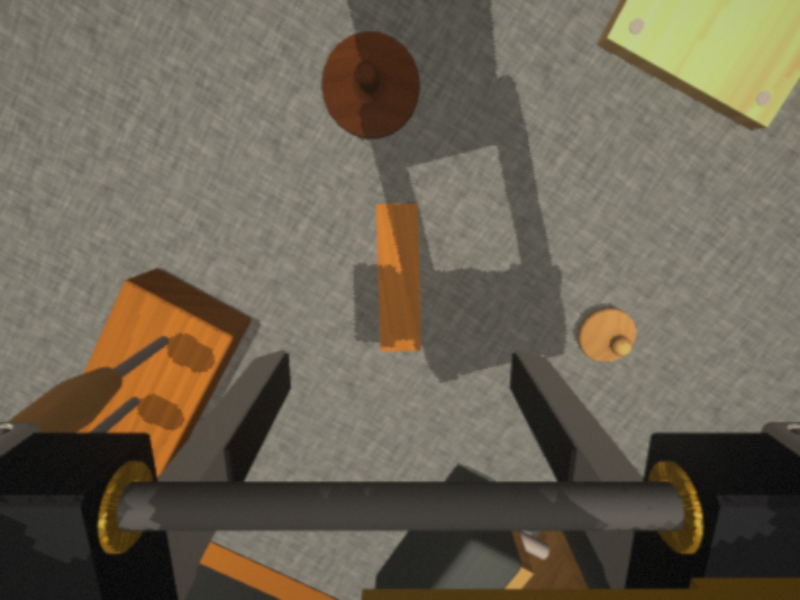

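The wrist view shows the wedge at (376–420, 203–352) in the 800x600 image. With the heel at the bottom end its length casts to 119 mm; the other way round gives 128 mm. So its heel is at (0.523,-0.463) and its yaw is 121.5°. Neighbours are over 110 mm away. I'll grasp at 45 mm behind its centre.

>>> {"op": "servo_tool", "data": {"commands": [[0,0,-0.6,-23,-2,0,0],[0,0,0,-23,-2,20,0],[0,0,0,0,0,40,0],[0,0,0,0,0,45,0],[0,0,0,0,0,45,0],[0,0,0,0,0,30,0],[0,0,0,0,0,12,0],[0,0,0,0,0,6,0],[0,0,0,0,0,0,0],[0,0,0,0,0,0,0]]}}

```text
clock: 10.68
tool_pos: [0.5163, -0.4527, 0.0245]
orientation: [0.002, 0.489, 0.872, -0.0]
wrist_force: [0.4, -0.5, 0.7]
opening: 0.998
grip_force: 0.0
```

```bash
python3 - <<'E'
from h import *
s=ctrl.read_state();print(s["wrist_force"],tool().round(4))
im,c,W=grab("wrist","pics/w4.png"); np.savez("w4.npz",W=W); T=tool()
h=cv2.cvtColor(im,cv2.COLOR_BGR2HSV)
o=((h[...,0]<20)&(h[...,1]>110)).astype(np.uint8)
u,v=proj(c,W,[.492,-.4124,.012]).astype(int);print(u,v)
n,l=cv2.connectedComponents(o);m=(l==l[v,u]).astype(np.uint8)
cn=max(cv2.findContours(m,0,1)[0],key=cv2.contourArea);ap=cv2.approxPolyDP(cn,4,True)[:,0]
Ti=np.linalg.inv(T)
for p in ap: print(p, *[(Ti@np.r_[ray(c,W,p,z),1])[:2].round(4) for z in(.003,.023)])
E
```

```text
[ 0.43694097 -0.47971227  0.72857072] [[-5.221e-01  8.529e-01  2.300e-03  5.163e-01]
 [ 8.529e-01  5.221e-01 -2.400e-03 -4.527e-01]
 [-3.300e-03  7.000e-04 -1.000e+00  2.450e-02]
 [ 0.000e+00  0.000e+00  0.000e+00  1.000e+00]]
258 169
[286  65] [0.1068 0.0163] [0.104  0.0144]
[230  66] [ 0.1062 -0.0161] [ 0.1035 -0.0145]
[235 268] [-0.0252 -0.0158] [-0.0136 -0.0142]
[288 267] [-0.0245  0.0215] [-0.0129  0.019 ]
```

>>> {"op": "servo_tool", "data": {"commands": [[0,0,0,0,1,3.5,0],[0,0,0,0,0,0,0],[0,0,0,0,0,0,1],[0,0,0,0,0,0,1],[0,0,0,0,0,0,1],[0,0,0,0,0,0,1],[0,0,0,0,0,0,1],[0,0,0,0,0,0,1],[0,0,0,0,0,0,1],[0,0,0,0,0,0,1]]}}

```text
clock: 11.98
tool_pos: [0.5163, -0.4514, 0.019]
orientation: [0.0, 0.489, 0.872, -0.0]
wrist_force: [-0.3, 0.6, -0.5]
opening: 0.362
grip_force: 30.0
```

```bash
python3 - <<'E'
from h import *
s=ctrl.read_state();print(s["opening"]*94,s["grip_force"],s["wrist_force"],s["torque"],tool().round(4))
im,c,W=grab("wrist","pics/w5.png"); np.savez("w5.npz",W=W); T=tool()
h=cv2.cvtColor(im,cv2.COLOR_BGR2HSV)
o=((h[...,0]<20)&(h[...,1]>110)).astype(np.uint8)
u,v=proj(c,W,[.492,-.4124,.012]).astype(int)
n,l=cv2.connectedComponents(o);m=(l==l[v,u]).astype(np.uint8)
cn=max(cv2.findContours(m,0,1)[0],key=cv2.contourArea);ap=cv2.approxPolyDP(cn,4,True)[:,0]
Ti=np.linalg.inv(T)
for p in ap: print(p, *[(Ti@np.r_[ray(c,W,p,z),1])[:2].round(4) for z in(.003,.023)])
E
```

```text
34.01241360945548 29.999871589243412 [-0.29642796  0.57612827 -0.51291414] [-0.01573738 -0.1373108   0.01618172] [[-5.220e-01  8.529e-01  0.000e+00  5.163e-01]
 [ 8.529e-01  5.220e-01 -1.000e-04 -4.514e-01]
 [-1.000e-04 -0.000e+00 -1.000e+00  1.900e-02]
 [ 0.000e+00  0.000e+00  0.000e+00  1.000e+00]]
[229  65] [ 0.1061 -0.0164] [ 0.1034 -0.0147]
[228 272] [-0.025  -0.0204] [-0.013  -0.0183]
[283 273] [-0.0258  0.0174] [-0.0137  0.0153]
[285 255] [-0.0121  0.0184] [-0.0016  0.0162]
[290 256] [-0.0128  0.0218] [-0.0022  0.0192]
[284 235] [0.0025 0.0173] [0.0114 0.0152]
[287  66] [0.1056 0.0162] [0.1029 0.0142]
```

Grip is good: 34 mm, 30 N, toe at tool x≈+106.5 mm. I'll lift, align to the sled, and hover at the open end.

>>> {"op": "servo_tool", "data": {"commands": [[0,0,0,0,0,-20,1],[0,0,0,0,0,-40,1],[0,0,0,0,0,-40,1],[0,0,8.6,0,0,0,1],[0,0,8.5,0,0,0,1],[0,0,8.5,0,0,0,1],[0,0,0,37,14,0,1],[0,0,0,37,14,0,1],[0,0,0,37,14,0,1],[0,0,0,37,14,0,1],[0,0,0,37,14,0,1],[0,0,0,37,14,0,1],[0,0,0,37,14,0,1],[0,0,0,37,14,0,1],[0,0,0,0,0,0,1],[0,0,0,0,0,0,1]]}}

```text
clock: 14.02
tool_pos: [0.5976, -0.146, 0.1201]
orientation: [0.001, 0.67, 0.742, -0.0]
wrist_force: [-0.3, 0.3, -0.4]
opening: 0.357
grip_force: 30.0
```

```bash
python3 - <<'E'
from h import *
s=ctrl.read_state();print(s["opening"]*94,s["wrist_force"]);
im,c,W=grab("wrist","pics/w6.png"); np.savez("w6.npz",W=W);T=tool();print(T.round(4))
O=np.array([.5754,.0712]);a=np.radians(95.9);X=np.array([np.cos(a),np.sin(a)]);Y=np.array([-X[1],X[0]])
for x,y,z in((-.09,.04,.068),(-.09,-.04,.068),(-.09,.04,.026),(-.25,.07,.018),(-.25,-.07,.018),(-.12,.07,.018),(-.12,-.07,.018)):
    p=proj(c,W,np.r_[O+x*X+y*Y,z]);print((x,y,z),p.round(1));cv2.circle(im,tuple(p.astype(int)),2,(255,0,0),-1)
cv2.imwrite("pics/w6c.png",cv2.resize(im,(800,600)))
E
```

```text
33.580404651124894 [-0.25400296  0.30289986 -0.39763105]
[[-1.014e-01  9.948e-01  9.000e-04  5.975e-01]
 [ 9.948e-01  1.014e-01 -1.100e-03 -1.465e-01]
 [-1.200e-03  8.000e-04 -1.000e+00  1.198e-01]
 [ 0.000e+00  0.000e+00  0.000e+00  1.000e+00]]
(-0.09, 0.04, 0.068) [197.5  35.4]
(-0.09, -0.04, 0.068) [319.   35.4]
(-0.09, 0.04, 0.026) [207.5  48.3]
(-0.25, 0.07, 0.018) [185.6 230.4]
(-0.25, -0.07, 0.018) [329.1 230.3]
(-0.12, 0.07, 0.018) [175.4  88.9]
(-0.12, -0.07, 0.018) [339.8  89. ]
```

View pics/w6c.png

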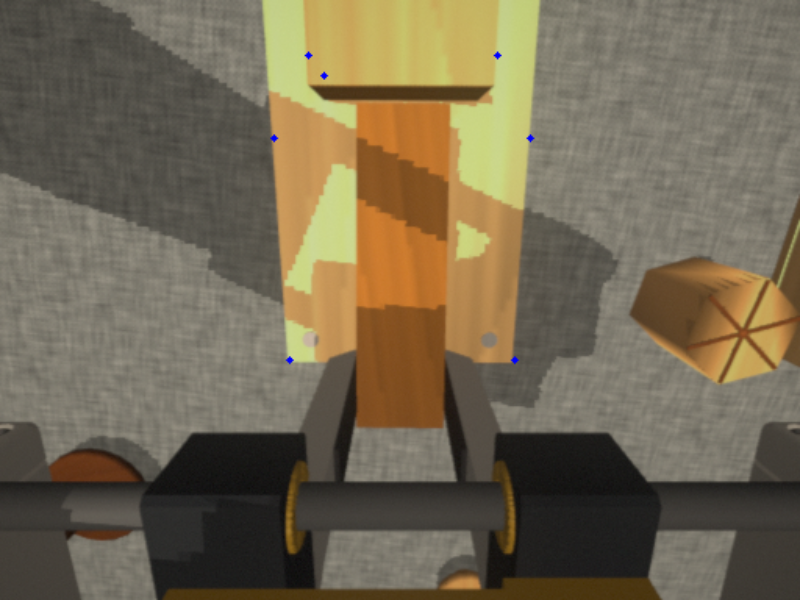

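The projected sled corners land on the picture's edges. The board end's top edge is at row 85, columns 310–497 in the 800x600 image, so the end is about at x=-100 (300 mm back from the stop). The wedge is on the centre line with its toe at about -112. I'll back off 4 mm and lower.

>>> {"op": "servo_tool", "data": {"commands": [[0,0,0,-4,0,20,1],[0,0,0,0,0,30,1],[0,0,0,0,0,20,1],[0,0,0,0,0,9,1],[0,0,0,0,0,1.5,1],[0,0,0,0,0,0,1],[0,0,0,0,0,0,1]]}}

```text
clock: 14.95
tool_pos: [0.5985, -0.1497, 0.0395]
orientation: [0.001, 0.67, 0.742, 0.0]
wrist_force: [0.4, 0.9, -0.9]
opening: 0.358
grip_force: 30.0
```

```bash
cat > st.py <<'E'
from h import *
def st():
    O=np.array([.5754,.0712]);a=np.radians(95.9);X=np.array([np.cos(a),np.sin(a)]);Y=np.array([-X[1],X[0]])
    s=ctrl.read_state();T=tool();d=T[:2,3]-O
    print("clk",s["clock"],"F",s["wrist_force"].round(2),"M",s["torque"].round(3),"grip",round(s["opening"]*94,1),s["grip_force"].round(1),"sled xy",(1e3*d@X).round(1),(1e3*d@Y).round(1),"z",(T[2,3]*1e3).round(1),"toe",(1e3*d@X).round(1)+106.5,"zax",T[:3,2].round(4),"yaw",np.degrees(np.arctan2(T[1,0],T[0,0])).round(2))
    return O,X,Y
E
python3 -c "from st import *; st()"
```

```text
Traceback (most recent call last):
  File "st.py", line 5, in st
    print("clk",s["clock"],"F",s["wrist_force"].round(2),"M",s["torque"].round(3),"grip",round(s["opening"]*94,1),s["grip_force"].round(1),"sled xy",(1e3*d@X).round(1),(1e3*d@Y).round(1),"z",(T[2,3]*1e3).round(1),"toe",(1e3*d@X).round(1)+106.5,"zax",T[:3,2].round(4),"yaw",np.degrees(np.arctan2(T[1,0],T[0,0])).round(2))
                                                                                                                  ^^^^^^^^^^^^^^^^^^^^^
AttributeError: 'float' object has no attribute 'round'
```

>>> {"op": "servo_tool", "data": {"commands": [[0,0,0,0,0,1.5,1],[0,0,0,0,0,0,1],[0,0,0,0,0,0,1]]}}

```text
clock: 15.32
tool_pos: [0.5979, -0.1494, 0.037]
orientation: [0.0, 0.67, 0.742, 0.0]
wrist_force: [-0.7, -0.4, -0.6]
opening: 0.358
grip_force: 30.0
```

>>> {"op": "servo_tool", "data": {"commands": [[0,0,0,0,0,1,1],[0,0,0,0,0,0,1],[0,0,0,0,0,0,1]]}}

```text
clock: 15.7
tool_pos: [0.5979, -0.1495, 0.0369]
orientation: [0.0, 0.67, 0.742, 0.0]
wrist_force: [-2.3, 0.6, 5.0]
opening: 0.36
grip_force: 30.0
```

```bash
sed -i 's/s\["grip_force"\].round(1)/s["grip_force"]/' st.py
python3 -c "from st import *; st()"
```

```text
clk 15.7 F [-2.26  0.64  5.04] M [0.179 0.445 0.034] grip 33.8 30.00118162482977 sled xy -221.8 0.3 z 36.9 toe -115.30000000000001 zax [ 4.e-04 -2.e-04 -1.e+00] yaw 95.87
```

>>> {"op": "servo_tool", "data": {"commands": [[0,0,0,4,0,0,1],[0,0,0,5,0,0,1],[0,0,0,5,0,0,1],[0,0,0,5,0,0,1],[0,0,0,5,0,0,1],[0,0,0,5,0,0,1],[0,0,0,5,0,0,1],[0,0,0,3,0,0,1],[0,0,0,0,0,0,1],[0,0,0,0,0,0,1]]}}

```text
clock: 16.95
tool_pos: [0.5949, -0.1126, 0.0369]
orientation: [0.001, 0.67, 0.742, 0.0]
wrist_force: [0.1, -1.5, 5.4]
opening: 0.358
grip_force: 30.0
```

```bash
python3 -c "
from st import *; st()
for n in('scene','top'):
    im,c,W=grab(n,f'pics/{n}7.png');u,v=proj(c,W,[.5751,.068,.134]).round().astype(int);print(n,u,v)
"
```

```text
clk 16.95 F [ 0.06 -1.55  5.36] M [-0.25  -0.062  0.031] grip 33.7 30.001110713928938 sled xy -184.8 -0.5 z 36.9 toe -78.30000000000001 zax [ 2.2e-03 -7.0e-04 -1.0e+00] yaw 95.88
scene 257 181
top 252 191
```

>>> {"op": "servo_tool", "data": {"commands": [[0,0,0,3,0,0,1],[0,0,0,3,0,0,1],[0,0,0,0,0,0,1]]}}

```text
clock: 17.42
tool_pos: [0.5943, -0.1068, 0.0369]
orientation: [0.001, 0.67, 0.742, 0.0]
wrist_force: [-0.2, -1.8, 6.5]
opening: 0.36
grip_force: 30.0
```

>>> {"op": "servo_tool", "data": {"commands": [[0,0,0,2,0,0,1],[0,0,0,2,0,0,1],[0,0,0,0,0,0,1]]}}

```text
clock: 17.8
tool_pos: [0.594, -0.1038, 0.037]
orientation: [0.002, 0.67, 0.742, -0.0]
wrist_force: [0.5, -3.9, 5.4]
opening: 0.361
grip_force: 30.0
```

>>> {"op": "servo_tool", "data": {"commands": [[0,0,0,2,0,0,1],[0,0,0,2,0,0,1],[0,0,0,0,0,0,1]]}}

```text
clock: 18.18
tool_pos: [0.5936, -0.1005, 0.037]
orientation: [0.002, 0.67, 0.742, -0.0]
wrist_force: [0.5, -5.1, 5.9]
opening: 0.357
grip_force: 30.0
```

>>> {"op": "servo_tool", "data": {"commands": [[0,0,0,2,0,0,1],[0,0,0,2,0,0,1],[0,0,0,0,0,0,1]]}}

```text
clock: 18.55
tool_pos: [0.5931, -0.0966, 0.0369]
orientation: [0.002, 0.67, 0.742, -0.001]
wrist_force: [0.9, -6.3, 5.5]
opening: 0.355
grip_force: 30.0
```

```bash
python3 -c "
from st import *; st()"
```

```text
clk 18.55 F [ 0.88 -6.34  5.54] M [-1.033 -0.039 -0.042] grip 33.4 30.00105483457446 sled xy -168.8 -0.4 z 36.9 toe -62.30000000000001 zax [ 0.0025 -0.004  -1.    ] yaw 95.85
```

>>> {"op": "servo_tool", "data": {"commands": [[0,0,0,2,0,0,1],[0,0,0,2,0,0,1],[0,0,0,2,0,0,1],[0,0,0,2,0,0,1],[0,0,0,0,0,0,1],[0,0,0,0,0,0,1]]}}

```text
clock: 19.3
tool_pos: [0.5923, -0.0887, 0.0369]
orientation: [0.002, 0.67, 0.742, -0.001]
wrist_force: [0.9, -6.6, 6.3]
opening: 0.361
grip_force: 30.0
```

```bash
python3 -c "
from st import *; st()
o=[]
for n in('scene','top'):
    im,c,W=grab(n,f'pics/{n}8.png');u,v=proj(c,W,[.5751,.068,.134]).round().astype(int)
    for f in (cv2.imread(f'pics/{n}7.png'),im): o.append(cv2.resize(f[v-14:v+14,u-14:u+14],(299,299),interpolation=cv2.INTER_CUBIC))
cv2.imwrite('pics/d8.png',np.vstack([np.hstack(o[:2]),np.hstack(o[2:])]))
im,c,W=grab('wrist','pics/w8.png');T=tool();Ti=np.linalg.inv(T)
h=cv2.cvtColor(im,cv2.COLOR_BGR2HSV);print(proj(c,W,(T@np.r_[-.0135,0,-.0025+.0015,1])[:3]).round(1))
col=[(r,h[r,256].tolist()) for r in range(0,130,8)];print(col)
"
```

```text
clk 19.3 F [ 0.89 -6.61  6.27] M [-1.058 -0.05   0.028] grip 33.9 30.000957436859608 sled xy -160.8 -0.4 z 36.9 toe -54.30000000000001 zax [ 0.0025 -0.0039 -1.    ] yaw 95.85
[258.2 269.2]
[(0, [28, 123, 182]), (8, [29, 127, 183]), (16, [29, 122, 184]), (24, [29, 122, 184]), (32, [29, 121, 185]), (40, [28, 123, 187]), (48, [28, 122, 186]), (56, [29, 122, 188]), (64, [28, 121, 188]), (72, [28, 121, 190]), (80, [28, 122, 188]), (88, [28, 123, 188]), (96, [28, 122, 188]), (104, [28, 125, 188]), (112, [28, 124, 189]), (120, [19, 147, 174]), (128, [17, 158, 170])]
```

View pics/d8.png

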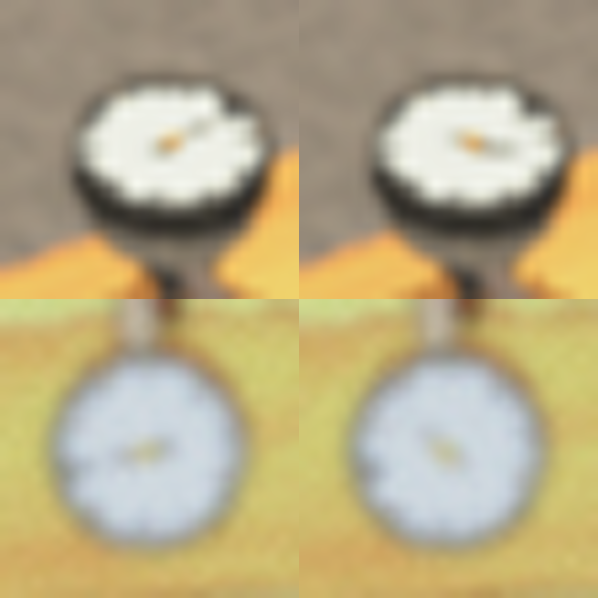

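In the dial crops the pointer has turned from the arrow (scene: hub (170,145), tip (215,123)) to hub (473,143), tip (515,152). Unforeshortened that is about 53° clockwise, or about 1.5 mm. Geometry says 1.7 mm. I'll push 4 mm more for about 2 mm.

>>> {"op": "servo_tool", "data": {"commands": [[0,0,0,2,0,0,1],[0,0,0,2,0,0,1],[0,0,0,0,0,0,1],[0,0,0,0,0,0,1],[0,0,0,0,0,0,1],[0,0,0,0,0,0,1],[0,0,0,0,0,0,1],[0,0,0,0,0,0,1]]}}

```text
clock: 20.45
tool_pos: [0.5919, -0.0848, 0.0369]
orientation: [0.002, 0.67, 0.742, -0.001]
wrist_force: [0.5, -6.4, 4.5]
opening: 0.356
grip_force: 30.0
```

```bash
python3 -c "
from st import *; st()
o=[]
for n in('scene','top'):
    im,c,W=grab(n,f'pics/{n}9.png');u,v=proj(c,W,[.5751,.068,.134]).round().astype(int)
    r=14 if n=='scene' else 75
    o.append(cv2.resize(im[v-r:v+r,u-r:u+r],(400,400),interpolation=cv2.INTER_CUBIC))
cv2.imwrite('pics/d9.png',np.hstack(o))
"
```

```text
clk 20.45 F [ 0.49 -6.42  4.46] M [-1.068 -0.057 -0.035] grip 33.5 30.000995378941298 sled xy -156.8 -0.4 z 36.9 toe -50.30000000000001 zax [ 0.0025 -0.0039 -1.    ] yaw 95.84
```

View pics/d9.png

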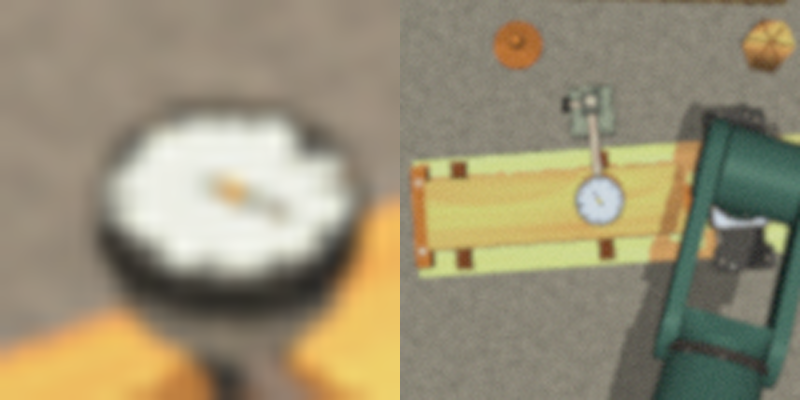

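The scene crop shows the pointer from hub (232,188) to (282,213), with the arrow at (318,135). That is about 72–77° clockwise, or about 2.05 mm. The board still sits straight against the stop, and the wedge is held at 30 N and pressed down with a few newtons.

```bash
python3 -c "
from station import ctrl
print(ctrl.job_done())"
```

```text
the job is handed in; nothing more can be done
None
```

I handed the job in at about 20.5 s with no verdict returned: bezel zeroed and released, wedge gripped at 30 N under the board's end, dial reading about 2 mm in the camera view, and the board square against its stop.

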